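# Lock the lid, switch on and pulse the kitchen bowl cutter

### The job

Pulse the bowl cutter with your fingertips: push the orange knob on its lid right down to lock the lid, then press the white-striped end of the black rocker switch so that it tips fully over to on, then press the green key right down, keep it down for at least a full second and let it come up again. Keep strictly to that order, do not press the red or white key, and leave the lid locked and the switch on. Pick nothing up, and leave the tin on the machine and everything standing around it where they are.

Things in the scene. Friction and masses are not known exactly. Their poses are not given: they have to be found in the camera images.
- machine: bowl cutter, fixed: white base 220 (x) by 440 mm (y), flat deck 70 mm above the table; origin under its middle, x away from the robot at yaw 0, y left. Metal bowl centred at y +125 mm with grey lid (168 mm across, middle 179 mm above the table). On the right: rocker (centre x 0, y -60 mm) and three keys (y -140 mm; x -55, 0, +55 mm)
- lid_lock (a joint): orange round push knob in the middle of the lid, 44 mm across. Joint: 0 standing up, 0.012 m pushed fully down (lid locked); moves straight down, stiff (about 5 N), stays where it is left; starts within 3 mm of the top
- lid_lock_top (a point): centre of the orange knob's top face, about 197 mm above the table when up, 185 mm when down; moves with it
- rocker (a joint): black rocker switch, 72 mm long (along the machine's x) by 32 mm wide, two wings in a shallow V, in a steel frame 8 mm above the deck; pivot across its middle, 82 mm above the table. Joint: 0 off (white-striped wing up), 0.40 rad on (striped wing down, about level). Tips at about 3 N pressed 24 mm from the pivot, stays where left
- rocker_on_end (a point): point on the top face of the rocker's white-striped wing, about 24 mm from the pivot, where to press; the striped wing is the one towards the machine's +x. About 97 mm above the table when off, about 88 mm when on; moves with it
- green_key (a joint): green round push key, 32 mm across, in a black round housing 48 mm across and 12 mm tall on the deck. Joint: 0 up, 0.006 m fully pressed in; sprung, 1.5 N to start, 5 N at the bottom, comes up by itself. The pulse key.
- green_key_top (a point): centre of the green key's top face (92 mm above the table when up); moves with it. The three keys stand 55 mm apart in one row along the machine's x, 80 mm right of the rocker's centre; which colour has which place varies
- white_key (a joint): white round push key, 32 mm across, in a black round housing 48 mm across and 12 mm tall on the deck. Joint: 0 up, 0.006 m fully pressed in; sprung, 1.5 N to start, 5 N at the bottom, comes up by itself. Leave alone.
- white_key_top (a point): centre of the white key's top face (92 mm above the table when up); moves with it. The three keys stand 55 mm apart in one row along the machine's x, 80 mm right of the rocker's centre; which colour has which place varies
- red_key (a joint): red round push key, 32 mm across, in a black round housing 48 mm across and 12 mm tall on the deck. Joint: 0 up, 0.006 m fully pressed in; sprung, 1.5 N to start, 5 N at the bottom, comes up by itself. Leave alone.
- red_key_top (a point): centre of the red key's top face (92 mm above the table when up); moves with it. The three keys stand 55 mm apart in one row along the machine's x, 80 mm right of the rocker's centre; which colour has which place varies
- spice_tin: small blue-sided metal tin, 34 mm across, 45 mm tall, standing on the machine's deck near its back edge, between rocker and bowl; origin at its underside; loose, leave alone
- sauce_bottle: yellow squeeze bottle, 58 mm across, 175 mm tall, right of the machine; origin at its underside; loose, leave alone
- flask: sage-green drinking flask with a white lid, 72 mm across, 210 mm tall, left of the machine; origin at its underside; loose, leave alone
- ramekin: white ceramic cup, 80 mm across, 45 mm tall, behind the machine; origin at its underside; loose, leave alone
- pepper_jar: glass jar with black cap, 60 mm across, 90 mm tall, behind the machine; origin at its underside; loose, leave alone
- spatula: spatula with wooden handle and black blade, 240 mm long, lying on the table in front of the machine; origin in its middle, x along it; loose, leave alone
- steel_cup: open steel cup, 70 mm across, 80 mm tall, right of the machine; origin at its underside; loose, leave alone

How it is judged:
By the outcome, as a careful person would: the job done as asked, in the order asked, and still so for the second after the job is handed in, with the robot touching nothing.
It also fails if it takes over 45 s, if anything falls off the work surface, if the arm or the gripper's body presses on something with over 40 N, if the wrist force passes 120 N, or if a joint passes its speed limit or range.

### The arm

A 6-joint arm with a two-finger parallel gripper is mounted at the origin on the work surface. World frame = base frame: x ahead of the robot, y to its left, z up, the work surface at z = 0. Lengths are in m, angles in rad, forces in N, time in s.
With the tool pointing down it reaches from about 0.3 to 0.75 m from the base axis. Payload 8.5 kg.
Tool frame: the origin (TCP) lies on the centre line of the jaws, within the pads' length; the fingertips stand manip.tip_extent ahead of it and the grasp point (between the pads) is the TCP (manip.tip_extent is the distance from the TCP to the fingertips, in m); z points along the fingers, y is the line along which they close (so a half turn about z gives the same grasp; the last joint's range is limited). The gripper opens to 88 mm and grips with 3 to 60 N. Pads are 18 mm wide; open, the fingers measure 123 mm over their backs; the gripper's body (75 mm by 187 mm) begins 45 mm behind the grasp point.
Start: joints at [0.897, 0.381, 1.297, -0, 1.464, -0.215], TCP at [0.244, 0.493, 0.223] pointing down, gripper open.
Joint ranges: [-3.11, 3.11], [-0.89, 2.33], [0.22, 2.48], [-1.42, 4.56], [0.17, 2.85], [-2.88, 2.88]. Speed limits (rad/s): [2.39, 2.39, 3.14, 3.14, 3.14, 3.14].

### API

Orientations are given as a 3x3 rotation matrix whose columns are the frame's x, y, z axes.
In Python, from bench import status, vision, job, manip gives the robot as it stands. The module is installed in compiled form; this text tells all that it offers.
- The arm moves only by the tool play_rows, never from a script. Its argument "increments" is a list of rows, each an object of numbers: "tx", "ty", "tz": the shift along the tool's x, y, z in cm; "spin": the turn about the tool's z in degrees. In form: [{"tx": .., "ty": .., "tz": .., "spin": ..}, ...]. A call has 1 to 12 rows; each row is the pose to reach, as a shift and turn from the pose commanded when the call began, along the tool's axes at that moment; what a row does not reach only later rows make up. A row lasts 1/10 s, in which the tool goes at most 50 mm and 8.59 degrees, less where a joint would pass 70% of its speed; a pose out of reach is approached as far as the arm can. A call with a gripper value outside its range is refused whole. "jaw" is the opening, from 0 (shut) to 1 (fully open), set as the call begins (left out, the last holds). The fingers move at their own pace and stop on an object; "newtons" is the grip in N (left out, the last holds). Time passes only in rows, so rows that repeat a pose let the fingers close. It gives the time, the measured TCP pose, the force, the opening and the grip force at its end, in the units of the state.
- status.state(): the state, without advancing time (a new reading comes with each control period).
- vision.grab_frame(name): name is "side" or "top"; returns a dict with "pixels" (400x640x3 uint8, red, green, blue), "z_map" (400x640 float32, m along the optical axis (not along the pixel's ray), 0 where there is no reading), "fovy" (degrees; the focal length in pixels is half the picture's height over the tangent of half this angle, whatever the lens; pixels are square), "cx", "cy" (the principal point, pixels), "xyz" and "attitude" of the camera in the world. Camera axes: x right, y up, looking along -z (the intrinsics and any distortion apply to the point x, -y, -z); pixel columns grow to the right and rows downward; lengths in m; the calibration is good to about 2 mm. A picture is of the moment at which its call begins.
- job.finish_job(): hands the job in; it is judged then, once.
The state is a dict: "time": time; "joint_positions": joint angles; "joint_vel": joint speeds; "tau": joint torques, N m; "eef_pos": TCP position; "tool_rot": TCP orientation; "ft_force": force on the tool from outside, world axes, zero at the start; "wrist_torque": the same for the moment, N m; "finger_gap": finger opening in m; "grasp_force": force on a finger pad.
Only numpy, scipy, OpenCV 4.12 (cv2) and the standard library are available. Lean on these libraries where they do the work, as an engineer would, in place of code of your own. Each camera call takes 0.05 s, during which the arm holds its last target. There are 200 camera calls.

## Working session

There is one attempt and no reset: what is moved stays moved. The work goes in short steps, Python scripts to look and compute and a tool call to move; the robot and the scene stay as the last step left them, time stands still between calls to the robot, and variables do not carry over. Pictures are saved under pics/ and viewed, at most 10 in all, crops included, and the job is handed in when it is done.

Besides the shell and the picture viewer there is one more tool, called after "Request:" as a command line: name --argument value ..., lists and objects as JSON in quotes. play_rows: Moves the arm, as the interface text tells. Its arguments: {"type":"object","properties":{"increments":{"type":"array","items":{"type":"object","properties":{"tx":{"type":"number"},"ty":{"type":"number"},"tz":{"type":"number"},"spin":{"type":"number"}}}},"jaw":{"type":"number"},"newtons":{"type":"number"}},"required":["increments"]}

```bash
mkdir -p pics
cat > h.py <<'E'
import numpy as np, cv2
from bench import status, vision, job, manip
def world(f,u=None,v=None):
    z=f["z_map"]; H,W=z.shape; fl=H/2/np.tan(np.radians(f["fovy"])/2)
    vv,uu=np.mgrid[:H,:W]
    P=np.stack([(uu-f["cx"])/fl*z,-(vv-f["cy"])/fl*z,-z],-1)
    return P@np.array(f["attitude"]).T+np.array(f["xyz"])
E
python3 - <<'E'
from h import *
for n in("top","side"):
    f=vision.grab_frame(n); cv2.imwrite(f"pics/{n}0.png",f["pixels"][...,::-1]); np.savez(f"{n}0.npz",**f)
    print(n,{k:v for k,v in f.items() if k not in("pixels","z_map")})
print(manip.tip_extent,status.state())
E
```

```text
top {'fovy': 45.19494537522218, 'cx': 321.02117658606085, 'cy': 205.70372809234956, 'xyz': array([0.42718973, 0.00573891, 1.29710387]), 'attitude': array([[ 1.29467074e-02,  9.89197091e-01, -1.46018830e-01],
       [-9.99914711e-01,  1.30589193e-02, -1.90100222e-04],
       [ 1.71880153e-03,  1.46008837e-01,  9.89281793e-01]])}
side {'fovy': 43.241651161752266, 'cx': 326.3646927172555, 'cy': 204.2491941200457, 'xyz': array([0.38789985, 1.16456691, 1.10170619]), 'attitude': array([[-0.98431818,  0.13001796, -0.11921853],
       [-0.17505519, -0.63659696,  0.7510659 ],
       [ 0.0217579 ,  0.76015764,  0.64937428]])}
0.019 {'time': 0.1, 'joint_positions': array([ 8.96700949e-01,  3.81141438e-01,  1.29811319e+00,  2.36321294e-05,
        1.46361889e+00, -2.15299189e-01]), 'joint_vel': array([-0.00045448, -0.00048937, -0.00382484, -0.00047901, -0.00058672,
       -0.00044207]), 'tau': array([ 4.50435880e-03, -4.38648140e+01, -2.24909431e+01,  7.14918715e-02,
        3.42173246e-02, -5.64315178e-05]), 'eef_pos': array([0.2434107 , 0.49292009, 0.22231686]), 'tool_rot': array([[-8.96585030e-01,  4.42870878e-01, -8.17856232e-04],
       [ 4.42871534e-01,  8.96584537e-01, -9.86031147e-04],
       [ 2.96592771e-04, -1.24626601e-03, -9.99999179e-01]]), 'ft_force': array([-1.08802111, -0.17424691, -0.87485769]), 'wrist_torque': array([-0.01247338, -0.02747028, -0.00618378]), 'grasp_force': 0.0, 'finger_gap': 0.08815758273624519}
```

View pics/top0.png

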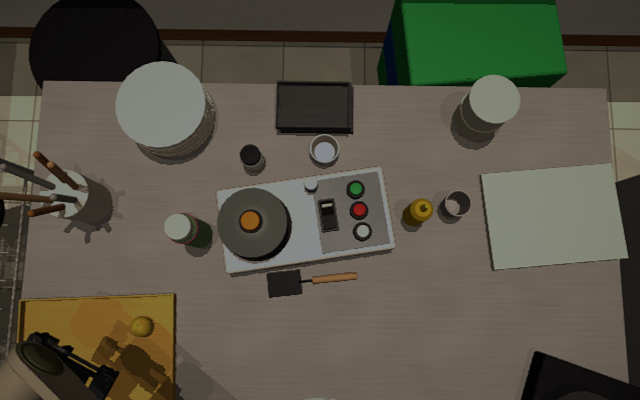

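View pics/side0.png

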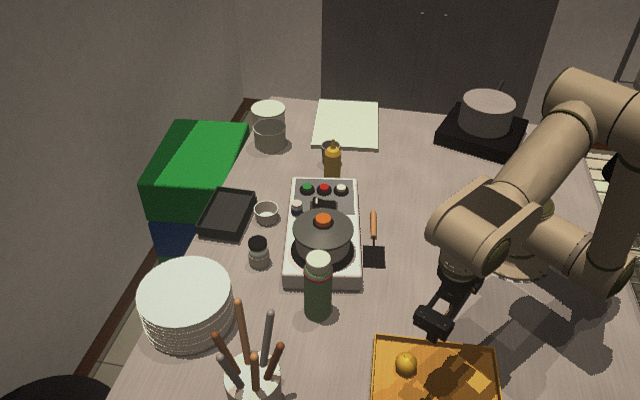

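The top view shows the orange knob at (250,221), the rocker at (328,214) with its white stripe at the upper end, and the green, red and white keys at (355,189), (359,210) and (362,232). The tin is at (311,186). The side view agrees with this. Next I'll measure the positions.

Run:
```python
from h import *
def blob(f,P,c,win,r,zr):
    u,v=c; hsv=cv2.cvtColor(f["pixels"],cv2.COLOR_RGB2HSV).astype(int)
    m=np.zeros(P.shape[:2],bool); m[v-r:v+r+1,u-r:u+r+1]=1
    m&=win(hsv)&(P[...,2]>zr[0])&(P[...,2]<zr[1])
    p=P[m]; vv,uu=np.nonzero(m)
    return len(p),np.round((p.min(0)+p.max(0))/2,4),np.round(np.median(p,0),4),np.round(np.ptp(p,axis=0),3),(uu.mean().round(1),vv.mean().round(1))
org=lambda h:(h[...,0]<18)&(h[...,1]>170)&(h[...,2]>90)
grn=lambda h:(h[...,0]>45)&(h[...,0]<85)&(h[...,1]>110)&(h[...,2]>40)
red=lambda h:((h[...,0]<8)|(h[...,0]>170))&(h[...,1]>130)&(h[...,2]>60)
wht=lambda h:(h[...,1]<50)&(h[...,2]>125)
al=lambda h:h[...,0]>=0
for n,C in(("top",[(250,221),(355,189),(359,210),(362,232),(327,205),(311,186)]),("side",[(323,220),(307,188),(324,188),(341,188),(316,202),(297,206)])):
    f=dict(np.load(n+"0.npz")); P=world(f)
    for nm,c,w,r,z in zip(["knob","green","red","white","stripe","tin"],C,[org,grn,red,wht,wht,al],[16,12,12,12,8,9],[(.185,.21),(.086,.1),(.086,.1),(.086,.1),(.08,.11),(.105,.125)]):
        try: print(n,nm,*blob(f,P,c,w,r,z))
        except Exception as e: print(n,nm,e)
    if n=="top":
        m=(P[...,2]>.06)&(P[...,2]<.08); m[:150]=0;m[290:]=0;m[:,:205]=0;m[:,405:]=0
        p=P[m][:,:2].astype(np.float32); print("base",cv2.minAreaRect(p))
        m=(P[...,2]>.08)&(P[...,2]<.115); m[:195]=0;m[235:]=0;m[:,:315]=0;m[:,342:]=0
        p=P[m]; print("rocker",cv2.minAreaRect(p[:,:2].astype(np.float32)))
        cv2.imwrite("pics/crop.png",cv2.resize(f["pixels"][160:280,210:400,::-1],None,fx=4,fy=4,interpolation=2))
```

```text
top knob 259 [0.5544 0.1709 0.1938] [0.5542 0.1701 0.1942] [0.042 0.04  0.015] (np.float64(249.6), np.float64(220.2))
top green 112 [ 0.6511 -0.0814  0.0917] [ 0.6516 -0.0826  0.0915] [0.028 0.028 0.011] (np.float64(355.8), np.float64(188.3))
top red 115 [ 0.5969 -0.0917  0.0913] [ 0.5978 -0.0904  0.0916] [0.028 0.029 0.01 ] (np.float64(359.3), np.float64(209.3))
top white 91 [ 0.5436 -0.1     0.0928] [ 0.5426 -0.1004  0.0922] [0.028 0.025 0.011] (np.float64(362.6), np.float64(230.5))
top stripe 17 [ 0.6063 -0.0078  0.1001] [ 0.6065 -0.0066  0.0982] [0.005 0.018 0.009] (np.float64(326.4), np.float64(204.7))
top tin 132 [0.6595 0.0319 0.1134] [0.6597 0.0318 0.115 ] [0.029 0.03  0.017] (np.float64(310.9), np.float64(182.6))
base ((0.6153789758682251, 0.07487070560455322), (0.30869823694229126, 0.48285505175590515), 9.390976905822754)
rocker ((0.5843563675880432, -0.012950466945767403), (0.08011366426944733, 0.04043445363640785), 10.9969482421875)
side knob 138 [0.5544 0.1725 0.1931] [0.5542 0.1736 0.1936] [0.041 0.042 0.012] (np.float64(322.7), np.float64(218.2))
side green 43 [ 0.6513 -0.0805  0.0911] [ 0.6502 -0.0804  0.0914] [0.028 0.027 0.008] (np.float64(306.9), np.float64(186.1))
side red 49 [ 0.5963 -0.0885  0.0914] [ 0.5973 -0.09    0.0924] [0.027 0.03  0.009] (np.float64(323.7), np.float64(186.6))
side white 42 [ 0.5425 -0.0988  0.092 ] [ 0.5437 -0.0979  0.0909] [0.026 0.03  0.01 ] (np.float64(340.9), np.float64(186.6))
side stripe 12 [ 0.6064 -0.0089  0.0968] [ 0.606  -0.0084  0.0965] [0.007 0.032 0.008] (np.float64(316.3), np.float64(200.4))
side tin 79 [0.6591 0.0359 0.1117] [0.659  0.0386 0.1136] [0.031 0.032 0.012] (np.float64(296.4), np.float64(203.7))
```

View pics/crop.png

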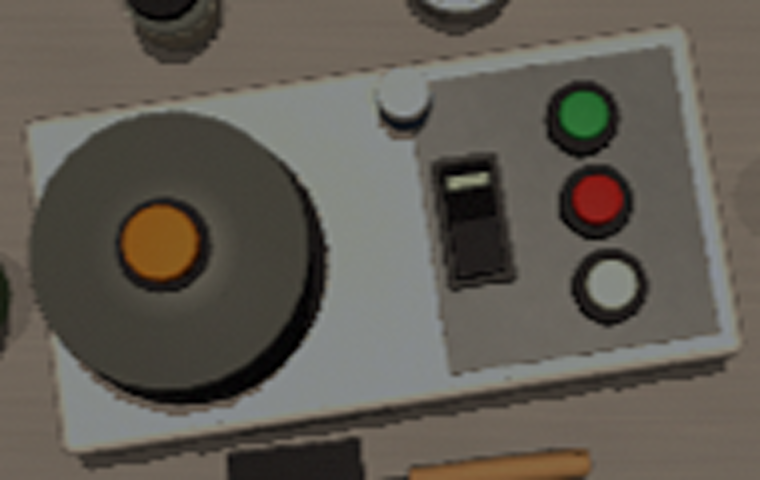

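Request:
play_rows --increments '[{"tz": -4}, {"tx": -5, "ty": -1.8, "tz": -4, "spin": 8}, {"tx": -10, "ty": -3.6, "tz": -4, "spin": 16}, {"tx": -15, "ty": -5.4, "tz": -4, "spin": 24}, {"tx": -20, "ty": -7.1, "tz": -4, "spin": 32}, {"tx": -25, "ty": -8.9, "tz": -4, "spin": 40}, {"tx": -30, "ty": -10.7, "tz": -4, "spin": 48}, {"tx": -35, "ty": -12.5, "tz": -4, "spin": 54}, {"tx": -39, "ty": -14, "tz": -4, "spin": 54.3}, {"tx": -42.1, "ty": -15, "tz": -4, "spin": 54.3}, {"tx": -42.1, "ty": -15, "tz": -4, "spin": 54.3}, {"tx": -42.1, "ty": -15, "tz": -4, "spin": 54.3}]' --jaw 0 --newtons 10

```text
validation failed for argument at $.in...
```

Request:
play_rows --increments '[{"tx": 0, "ty": 0, "tz": -4, "spin": 0}, {"tx": -5, "ty": -1.8, "tz": -4, "spin": 8}, {"tx": -10, "ty": -3.6, "tz": -4, "spin": 16}, {"tx": -15, "ty": -5.4, "tz": -4, "spin": 24}, {"tx": -20, "ty": -7.1, "tz": -4, "spin": 32}, {"tx": -25, "ty": -8.9, "tz": -4, "spin": 40}, {"tx": -30, "ty": -10.7, "tz": -4, "spin": 48}, {"tx": -35, "ty": -12.5, "tz": -4, "spin": 54}, {"tx": -39, "ty": -14, "tz": -4, "spin": 54.3}, {"tx": -42.1, "ty": -15, "tz": -4, "spin": 54.3}, {"tx": -42.1, "ty": -15, "tz": -4, "spin": 54.3}, {"tx": -42.1, "ty": -15, "tz": -4, "spin": 54.3}]' --jaw 0 --newtons 10

```text
time: 1.3
eef_pos: [0.5548, 0.1715, 0.2621]
tool_rot: [[-0.162, 0.987, -0.002], [0.987, 0.162, 0.0], [0.0, -0.002, -1.0]]
ft_force: [0.6, -0.0, -0.3]
finger_gap: 0.0003
grasp_force: 0.0
```

Request:
play_rows --increments '[{"tx": 0, "ty": 0, "tz": 2.5, "spin": 0}, {"tx": 0, "ty": 0, "tz": 4, "spin": 0}, {"tx": 0, "ty": 0, "tz": 4.7, "spin": 0}, {"tx": 0, "ty": 0, "tz": 5.2, "spin": 0}, {"tx": 0, "ty": 0, "tz": 5.6, "spin": 0}, {"tx": 0, "ty": 0, "tz": 5.8, "spin": 0}, {"tx": 0, "ty": 0, "tz": 5.9, "spin": 0}, {"tx": 0, "ty": 0, "tz": 5.9, "spin": 0}]'

```text
time: 2.1
eef_pos: [0.5547, 0.1722, 0.2041]
tool_rot: [[-0.164, 0.987, 0.0], [0.987, 0.164, 0.0], [-0.0, 0.0, -1.0]]
ft_force: [0.5, 0.5, -0.1]
finger_gap: 0.0007
grasp_force: 0.0
```

Request:
play_rows --increments '[{"tx": 0, "ty": 0, "tz": 0.1, "spin": 0}, {"tx": 0, "ty": 0, "tz": 0.2, "spin": 0}, {"tx": 0, "ty": 0, "tz": 0.3, "spin": 0}, {"tx": 0, "ty": 0, "tz": 0.3, "spin": 0}]'

```text
time: 2.5
eef_pos: [0.5545, 0.1721, 0.2007]
tool_rot: [[-0.163, 0.987, -0.0], [0.987, 0.163, -0.0], [0.0, -0.0, -1.0]]
ft_force: [-0.1, 0.1, 0.0]
finger_gap: 0.0004
grasp_force: 0.0
```

Run:
```python
from h import *
f=vision.grab_frame("side"); cv2.imwrite("pics/s1.png",cv2.resize(f["pixels"][120:300,230:450,::-1],None,fx=3.5,fy=3.3,interpolation=2)[:600,:800])
print(status.state()["ft_force"],manip.tip_extent,[a for a in dir(manip) if a[0]!="_"])
```

```text
[ 0.43140347  1.18955074 -0.10687169] 0.019 ['PlanningError', 'tip_extent']
```

View pics/s1.png

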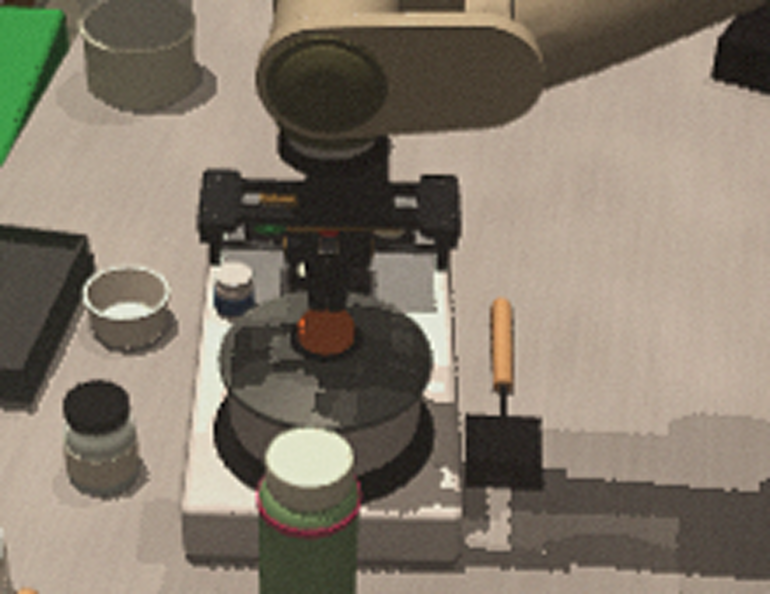

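The closed fingertips are at the knob, about (325,320) in the crop. There's no contact force, so they're still short of it or not yet at the stop. I'll go on down gently.

Request:
play_rows --increments '[{"tx": 0, "ty": 0, "tz": 0.1, "spin": 0}, {"tx": 0, "ty": 0, "tz": 0.2, "spin": 0}, {"tx": 0, "ty": 0, "tz": 0.3, "spin": 0}]'

```text
time: 2.85
eef_pos: [0.5546, 0.1722, 0.1977]
tool_rot: [[-0.164, 0.987, -0.0], [0.987, 0.164, 0.0], [0.0, -0.0, -1.0]]
ft_force: [-0.2, -0.3, -0.0]
finger_gap: 0.0006
grasp_force: 0.0
```

Run:
```python
from h import *
f=vision.grab_frame("side"); P=world(f); hsv=cv2.cvtColor(f["pixels"],cv2.COLOR_RGB2HSV)
for v in range(196,232,1):
    print(v,[(np.round(P[v,u]*1000).astype(int).tolist(),hsv[v,u].tolist()) for u in(322,)])
m=(hsv[...,0]<18)&(hsv[...,1]>150)&(P[...,2]>.17)&(P[...,2]<.21)&(abs(P[...,0]-.554)<.03)&(abs(P[...,1]-.172)<.03)
print(m.sum(),P[m].max(0),P[m].min(0))
print(status.state()["eef_pos"])
```

```text
196 [([553, 197, 290], [11, 32, 63])]
197 [([598, -66, 66], [19, 34, 82])]
198 [([559, 164, 256], [30, 34, 30])]
199 [([557, 174, 261], [0, 47, 38])]
200 [([556, 177, 260], [17, 47, 38])]
201 [([556, 182, 261], [15, 60, 34])]
202 [([556, 181, 257], [4, 53, 34])]
203 [([555, 184, 256], [15, 54, 38])]
204 [([556, 179, 248], [6, 39, 33])]
205 [([556, 180, 246], [12, 32, 40])]
206 [([555, 182, 244], [17, 54, 33])]
207 [([555, 183, 242], [11, 66, 31])]
208 [([555, 181, 236], [23, 57, 36])]
209 [([556, 179, 232], [20, 60, 38])]
210 [([555, 182, 231], [23, 57, 36])]
211 [([554, 187, 231], [6, 33, 39])]
212 [([555, 182, 223], [19, 58, 35])]
213 [([554, 187, 224], [15, 54, 38])]
214 [([555, 182, 217], [17, 60, 38])]
215 [([558, 165, 198], [10, 156, 67])]
216 [([557, 167, 195], [9, 165, 96])]
217 [([557, 167, 192], [8, 172, 95])]
218 [([556, 171, 192], [10, 183, 88])]
219 [([556, 173, 191], [9, 172, 92])]
220 [([555, 179, 193], [9, 164, 92])]
221 [([554, 187, 196], [9, 176, 90])]
222 [([552, 193, 198], [9, 167, 93])]
223 [([553, 191, 193], [7, 178, 93])]
224 [([552, 192, 190], [8, 165, 93])]
225 [([552, 193, 187], [8, 169, 95])]
226 [([553, 191, 181], [9, 162, 96])]
227 [([552, 192, 179], [9, 143, 64])]
228 [([552, 196, 179], [10, 44, 35])]
229 [([551, 199, 179], [25, 45, 34])]
230 [([551, 199, 175], [27, 48, 48])]
231 [([550, 205, 177], [26, 38, 47])]
164 [0.57872384 0.1943586  0.19800916] [0.5329275  0.15444675 0.17720654]
[0.55452398 0.17217567 0.19756666]
```

The side depth puts the knob top still at about 194 mm (crop row 220) and the fingertips at about 213 mm. The real tips are therefore well short of what tip_extent implies. Let me check this on the first frame with the jaws open, then descend by contact force.

Run:
```python
from h import *
f=dict(np.load("side0.npz")); P=world(f)
m=(np.hypot(P[...,0]-.2434,P[...,1]-.4929)<.09)&(P[...,2]>.12)&(P[...,2]<.4)
p=P[m]; print(len(p)); z=p[:,2]; print(np.histogram(z,bins=np.arange(.12,.41,.01)))
o=np.argsort(z)[:15]; print(np.round(p[o],3))
```

```text
1621
(array([  0,   0,   0,   0,   0,   0,   0,   0,   0,   0,   0,   1,  25,
        33,  22,   0,   0,   0,  87, 208, 128,  92, 700,  95,  63,  13,
        16, 138]), array([0.12, 0.13, 0.14, 0.15, 0.16, 0.17, 0.18, 0.19, 0.2 , 0.21, 0.22,
       0.23, 0.24, 0.25, 0.26, 0.27, 0.28, 0.29, 0.3 , 0.31, 0.32, 0.33,
       0.34, 0.35, 0.36, 0.37, 0.38, 0.39, 0.4 ]))
[[0.254 0.537 0.239]
 [0.256 0.545 0.241]
 [0.268 0.543 0.241]
 [0.277 0.539 0.243]
 [0.265 0.546 0.243]
 [0.275 0.541 0.243]
 [0.261 0.548 0.244]
 [0.273 0.544 0.244]
 [0.259 0.548 0.244]
 [0.273 0.542 0.245]
 [0.269 0.543 0.245]
 [0.271 0.541 0.245]
 [0.267 0.546 0.246]
 [0.229 0.447 0.246]
 [0.257 0.547 0.246]]
```

Request:
play_rows --increments '[{"tx": 0, "ty": 0, "tz": 0.4, "spin": 0}, {"tx": 0, "ty": 0, "tz": 0.8, "spin": 0}, {"tx": 0, "ty": 0, "tz": 1.1, "spin": 0}, {"tx": 0, "ty": 0, "tz": 1.3, "spin": 0}]'

```text
time: 3.3
eef_pos: [0.5545, 0.1721, 0.1844]
tool_rot: [[-0.164, 0.987, -0.001], [0.987, 0.164, -0.0], [0.0, -0.001, -1.0]]
ft_force: [1.1, 0.0, 0.3]
finger_gap: 0.0009
grasp_force: 0.0
```

Request:
play_rows --increments '[{"tx": 0, "ty": 0, "tz": 0.3, "spin": 0}, {"tx": 0, "ty": 0, "tz": 0.6, "spin": 0}, {"tx": 0, "ty": 0, "tz": 0.8, "spin": 0}, {"tx": 0, "ty": 0, "tz": 1.0, "spin": 0}]'

```text
time: 3.7
eef_pos: [0.5547, 0.1722, 0.1752]
tool_rot: [[-0.164, 0.987, 0.001], [0.987, 0.164, -0.0], [-0.0, 0.001, -1.0]]
ft_force: [-1.8, -0.7, 5.2]
finger_gap: 0.0003
grasp_force: 2.4
```

Contact at about 5 N, so the knob is moving. I'll push on to the stop.

Request:
play_rows --increments '[{"tx": 0, "ty": 0, "tz": 0.2, "spin": 0}, {"tx": 0, "ty": 0, "tz": 0.4, "spin": 0}, {"tx": 0, "ty": 0, "tz": 0.5, "spin": 0}, {"tx": 0, "ty": 0, "tz": 0.5, "spin": 0}]'

```text
time: 4.1
eef_pos: [0.5547, 0.1722, 0.1697]
tool_rot: [[-0.163, 0.987, -0.0], [0.987, 0.163, 0.0], [0.0, -0.0, -1.0]]
ft_force: [0.1, 0.6, 2.3]
finger_gap: 0.0003
grasp_force: 1.4
```

Request:
play_rows --increments '[{"tx": 0, "ty": 0, "tz": 0.1, "spin": 0}, {"tx": 0, "ty": 0, "tz": 0.2, "spin": 0}, {"tx": 0, "ty": 0, "tz": 0.3, "spin": 0}]'

```text
time: 4.4
eef_pos: [0.5548, 0.1722, 0.1692]
tool_rot: [[-0.164, 0.986, 0.003], [0.987, 0.164, 0.0], [-0.0, 0.003, -1.0]]
ft_force: [-8.5, -0.6, 26.1]
finger_gap: 0.0003
grasp_force: 12.9
```

The knob is at its stop with 26 N, and tip height = eef z + 15.7 mm. Next I'll lift and move over the rocker's striped end.

Request:
play_rows --increments '[{"tx": 0, "ty": 0, "tz": -2, "spin": 0}, {"tx": 0, "ty": 0, "tz": -4, "spin": 0}, {"tx": -4, "ty": 0.5, "tz": -4, "spin": 0}, {"tx": -8, "ty": 1, "tz": -4, "spin": 0}, {"tx": -12, "ty": 1.5, "tz": -4, "spin": 0}, {"tx": -16, "ty": 2, "tz": -4, "spin": 0}, {"tx": -18.5, "ty": 2.3, "tz": -4, "spin": 0}, {"tx": -18.5, "ty": 2.3, "tz": -4, "spin": 0}, {"tx": -18.5, "ty": 2.3, "tz": -4, "spin": 0}]'

```text
time: 5.3
eef_pos: [0.6073, -0.0064, 0.2062]
tool_rot: [[-0.163, 0.987, -0.001], [0.987, 0.163, 0.001], [0.001, -0.001, -1.0]]
ft_force: [-0.3, -0.5, 0.2]
finger_gap: 0.0005
grasp_force: 0.0
```

Run:
```python
from h import *
f=vision.grab_frame("side"); P=world(f); hsv=cv2.cvtColor(f["pixels"],cv2.COLOR_RGB2HSV)
m=(hsv[...,0]<18)&(hsv[...,1]>150)&(P[...,2]>.17)&(P[...,2]<.21)&(abs(P[...,0]-.554)<.03)&(abs(P[...,1]-.172)<.03)
p=P[m]; print("knob top",np.median(p[(np.hypot(*(p[:,:2]-[.5545,.1715]).T)<.014)][:,2]))
print(status.state()["eef_pos"])
cv2.imwrite("pics/s2.png",cv2.resize(f["pixels"][100:260,250:400,::-1],None,fx=3.7,fy=3.7,interpolation=2))
```

```text
knob top 0.18425913573868063
[ 0.60722456 -0.0057296   0.20647562]
```

View pics/s2.png

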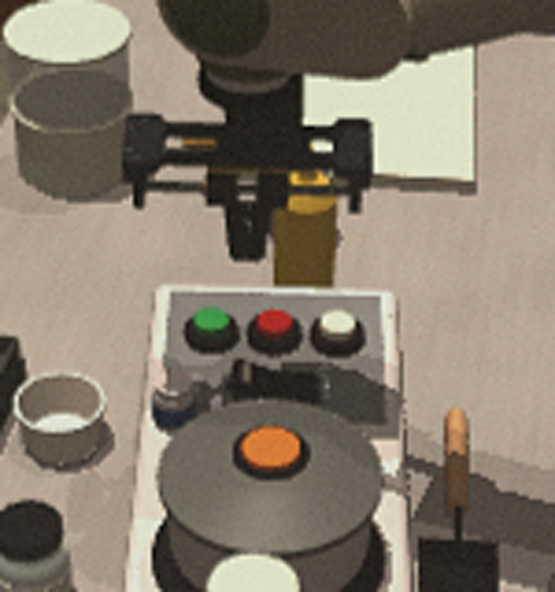

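The knob is down at 184 mm (crop (270,447)), and the closed fingers hang over the striped wing. Now I'll descend onto the rocker.

Request:
play_rows --increments '[{"tx": 0, "ty": -0.05, "tz": 4, "spin": 0}, {"tx": 0, "ty": -0.05, "tz": 8, "spin": 0}, {"tx": 0, "ty": -0.05, "tz": 10.5, "spin": 0}, {"tx": 0, "ty": -0.05, "tz": 11.5, "spin": 0}, {"tx": 0, "ty": -0.05, "tz": 12, "spin": 0}, {"tx": 0, "ty": -0.05, "tz": 12.4, "spin": 0}, {"tx": 0, "ty": -0.05, "tz": 12.8, "spin": 0}, {"tx": 0, "ty": -0.05, "tz": 13.1, "spin": 0}]'

```text
time: 6.15
eef_pos: [0.608, -0.0067, 0.077]
tool_rot: [[-0.164, 0.987, 0.003], [0.987, 0.164, -0.001], [-0.001, 0.003, -1.0]]
ft_force: [2.1, 0.8, 3.0]
finger_gap: 0.0008
grasp_force: 1.6
```

Request:
play_rows --increments '[{"tx": 0, "ty": 0, "tz": 0.2, "spin": 0}, {"tx": 0, "ty": 0, "tz": 0.35, "spin": 0}, {"tx": 0, "ty": 0, "tz": 0.5, "spin": 0}, {"tx": 0, "ty": 0, "tz": 0.5, "spin": 0}]'

```text
time: 6.55
eef_pos: [0.6076, -0.0068, 0.0721]
tool_rot: [[-0.164, 0.987, 0.002], [0.987, 0.164, -0.001], [-0.001, 0.002, -1.0]]
ft_force: [0.4, 1.2, 10.6]
finger_gap: 0.0004
grasp_force: 5.3
```

Request:
play_rows --increments '[{"tx": 0, "ty": 0, "tz": 0.1, "spin": 0}, {"tx": 0, "ty": 0, "tz": 0.2, "spin": 0}, {"tx": 0, "ty": 0, "tz": 0.2, "spin": 0}]'

```text
time: 6.85
eef_pos: [0.6077, -0.0068, 0.0719]
tool_rot: [[-0.164, 0.987, 0.003], [0.987, 0.164, -0.001], [-0.002, 0.003, -1.0]]
ft_force: [-4.8, 0.1, 24.2]
finger_gap: 0.0006
grasp_force: 12.1
```

Request:
play_rows --increments '[{"tx": 0, "ty": 0, "tz": -2.5, "spin": 0}, {"tx": 0, "ty": 0, "tz": -6, "spin": 0}, {"tx": -3, "ty": 1.2, "tz": -7, "spin": 0}, {"tx": -6, "ty": 2.3, "tz": -7, "spin": 0}, {"tx": -8.1, "ty": 3.1, "tz": -7, "spin": 0}, {"tx": -8.1, "ty": 3.1, "tz": -7, "spin": 0}, {"tx": -8.1, "ty": 3.1, "tz": -7, "spin": 0}]'

```text
time: 7.55
eef_pos: [0.6502, -0.0813, 0.138]
tool_rot: [[-0.163, 0.987, -0.002], [0.987, 0.163, 0.001], [0.001, -0.002, -1.0]]
ft_force: [-0.1, 0.0, -0.2]
finger_gap: 0.0003
grasp_force: 0.0
```

Run:
```python
from h import *
f=vision.grab_frame("side"); P=world(f); hsv=cv2.cvtColor(f["pixels"],cv2.COLOR_RGB2HSV)
c=np.array([.5845,-.0112]);ex=np.array([.9868,.162]);ey=np.array([-.162,.9868])
a=(P[...,:2]-c)@ex; b=(P[...,:2]-c)@ey
for s in np.arange(-.034,.04,.008):
    m=(abs(a-s)<.004)&(abs(b)<.012); print(round(s,3),m.sum(),np.median(P[m][:,2]).round(4) if m.any() else None)
print(status.state()["eef_pos"])
cv2.imwrite("pics/s3.png",cv2.resize(f["pixels"][120:260,250:400,::-1],None,fx=4,fy=4,interpolation=2))
```

```text
-0.034 40 0.4551
-0.026 31 0.4534
-0.018 31 0.0984
-0.01 23 0.4283
-0.002 41 0.4002
0.006 92 0.4149
0.014 106 0.4147
0.022 108 0.4127
0.03 100 0.4103
0.038 101 0.4037
[ 0.65012478 -0.08076506  0.13827563]
```

View pics/s3.png

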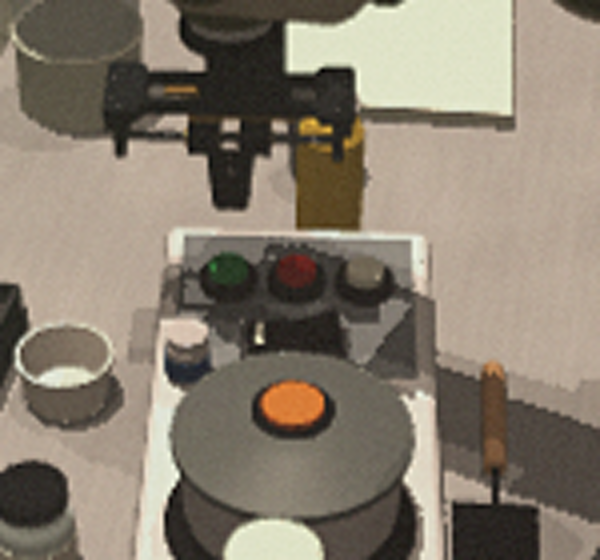

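The rocker has tipped: its unstriped side now stands up at 98 mm, and the striped end near (260,335) is low. The fingers hover over the green key. Now I'll press it.

Request:
play_rows --increments '[{"tx": 0, "ty": 0.1, "tz": 3, "spin": 0}, {"tx": 0, "ty": 0.1, "tz": 5, "spin": 0}, {"tx": 0, "ty": 0.1, "tz": 6, "spin": 0}, {"tx": 0, "ty": 0.1, "tz": 6.4, "spin": 0}, {"tx": 0, "ty": 0.1, "tz": 6.7, "spin": 0}, {"tx": 0, "ty": 0.1, "tz": 6.9, "spin": 0}, {"tx": 0, "ty": 0.1, "tz": 7.0, "spin": 0}, {"tx": 0, "ty": 0.1, "tz": 7.0, "spin": 0}]'

```text
time: 8.4
eef_pos: [0.6521, -0.081, 0.0705]
tool_rot: [[-0.164, 0.986, 0.002], [0.986, 0.164, 0.0], [-0.0, 0.002, -1.0]]
ft_force: [-3.5, 3.1, 8.7]
finger_gap: 0.0007
grasp_force: 4.3
```

Nearly at the bottom with 8.7 N. I'll push a little more and hold for over a second.

Request:
play_rows --increments '[{"tx": 0, "ty": 0, "tz": 0.15, "spin": 0}, {"tx": 0, "ty": 0, "tz": 0.2, "spin": 0}, {"tx": 0, "ty": 0, "tz": 0.2, "spin": 0}, {"tx": 0, "ty": 0, "tz": 0.2, "spin": 0}, {"tx": 0, "ty": 0, "tz": 0.2, "spin": 0}, {"tx": 0, "ty": 0, "tz": 0.2, "spin": 0}, {"tx": 0, "ty": 0, "tz": 0.2, "spin": 0}, {"tx": 0, "ty": 0, "tz": 0.2, "spin": 0}, {"tx": 0, "ty": 0, "tz": 0.2, "spin": 0}, {"tx": 0, "ty": 0, "tz": 0.2, "spin": 0}, {"tx": 0, "ty": 0, "tz": 0.2, "spin": 0}, {"tx": 0, "ty": 0, "tz": 0.2, "spin": 0}]'

```text
time: 9.6
eef_pos: [0.6522, -0.081, 0.0703]
tool_rot: [[-0.164, 0.986, 0.003], [0.986, 0.164, -0.001], [-0.001, 0.003, -1.0]]
ft_force: [-7.6, 3.9, 20.1]
finger_gap: 0.0004
grasp_force: 9.9
```

Request:
play_rows --increments '[{"tx": 0, "ty": 0, "tz": 0, "spin": 0}, {"tx": 0, "ty": 0, "tz": 0, "spin": 0}, {"tx": 0, "ty": 0, "tz": 0, "spin": 0}, {"tx": 0, "ty": 0, "tz": 0, "spin": 0}, {"tx": 0, "ty": 0, "tz": -3, "spin": 0}, {"tx": 0, "ty": 0, "tz": -7, "spin": 0}, {"tx": 0, "ty": 0, "tz": -11, "spin": 0}, {"tx": 0, "ty": 0, "tz": -15, "spin": 0}, {"tx": 0, "ty": 0, "tz": -15, "spin": 0}, {"tx": 0, "ty": 0, "tz": -15, "spin": 0}]'

```text
time: 10.6
eef_pos: [0.6521, -0.0815, 0.2176]
tool_rot: [[-0.163, 0.987, 0.002], [0.987, 0.163, -0.001], [-0.001, 0.002, -1.0]]
ft_force: [-0.6, -0.8, -1.5]
finger_gap: 0.0005
grasp_force: 0.0
```

Run:
```python
from h import *
f=vision.grab_frame("side"); P=world(f)
c=np.array([.5845,-.0112]);ex=np.array([.9868,.162]);ey=np.array([-.162,.9868])
a=(P[...,:2]-c)@ex; b=(P[...,:2]-c)@ey; lo=P[...,2]<.13
for s in np.arange(-.032,.04,.008):
    m=(abs(a-s)<.004)&(abs(b)<.012)&lo; print(round(s,3),m.sum(),np.median(P[m][:,2]).round(4) if m.any() else None)
for n,q in dict(knob=(.5545,.1715),green=(.6514,-.0814),red=(.597,-.0905),white=(.543,-.0995),tin=(.6592,.034)).items():
    m=(np.hypot(P[...,0]-q[0],P[...,1]-q[1])<.012)&(P[...,2]<.21); print(n,m.sum(),np.median(P[m][:,2]).round(4))
cv2.imwrite("pics/s4.png",f["pixels"][...,::-1])
s=status.state();print(s["time"],s["eef_pos"],s["ft_force"])
```

```text
-0.032 13 0.0942
-0.024 18 0.0951
-0.016 11 0.0937
-0.008 15 0.0924
0.0 16 0.0879
0.008 11 0.0871
0.016 15 0.0869
0.024 10 0.0882
0.032 13 0.0863
knob 40 0.1848
green 29 0.0909
red 33 0.0919
white 25 0.0906
tin 36 0.1134
10.65 [ 0.65162772 -0.08137358  0.21606955] [-0.44161601  0.21783553 -0.18061919]
```

View pics/s4.png

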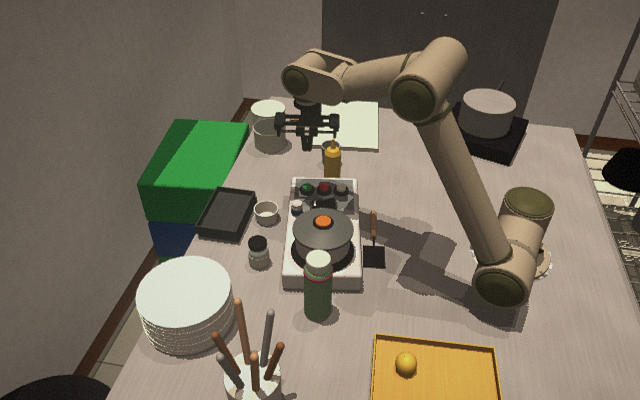

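The knob is down at 185 mm (322,222), the striped wing is level at 87–88 mm, and all the keys are up at about 91 mm (307–341,188). The tin and everything else are where they were, and the arm is clear.

```bash
python3 -c "
from bench import job; print(job.finish_job())"
```

```text
the job is handed in; nothing more can be done
None
```

I locked the lid, tipped the rocker fully on, held the green key fully down for over a second and let it come up, in that order. I then handed the job in at about 10.7 s, with the red and white keys not pressed and the tin and everything around it left in place.

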